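Unclamp the finished lens mount and put it in the tray

TASK

Slide the clamp's movable jaw fully open, leaving the lens mount lying in its seat while you do so. Then lift the lens mount out, set it down flat on the floor of the tray, collar upwards, without dropping it, and leave the jaw open. Do not disturb the bottle, the wafer box, the objective or the screwdriver.

Things in the scene. Friction and masses are not known exactly. Their poses are not given: they have to be found in the camera images.
- clamp: Sliding-jaw clamp bolted to the table, dark steel base 120 mm (x) by 240 mm (y, from -75 to +165), 25 mm high. Origin: on the table, under the centre of the part's seat; the seat is the base's top, 25 mm up. A fixed steel jaw, 20 mm above the seat, no lip, inner face at y = -41 mm, stands at the -y end; the movable jaw slides along +y to open.
- jaw (a joint): Opening of the movable jaw in m: 0 shut, 0.050 fully open (end stop), along clamp +y; at most 0.004 at the start. Stays where left; takes 5 to 10 N. Bright steel block 100 mm (x) by 60 mm (y), top 45 mm above the table, inner face at clamp y = 41 mm + joint; a lip reaches 10 mm further in over the mount's flange and keeps it from rising while shut.
- jaw_post (a point): Centre of the top of the upright steel push plate on the movable jaw: 50 mm wide (clamp x), 12 mm thick (clamp y), 50 mm tall, standing on the jaw's top; its top is 95 mm above the table. At clamp y = 90 mm + joint. Between the mount's collar and the plate there are 64 mm free above the jaw's top.
- mount: The finished part: loose aluminium lens mount, about 0.25 kg: square flange 80 x 80 x 8 mm with four drilled holes and a central upright round collar 40 mm in diameter, 35 mm tall, with a bore (43 mm in all). Origin: centre of the flange's underside, z up along the collar. Starts in the clamp's seat within 10 mm of above the clamp's origin.
- tray: Loose open grey plastic tray, 170 x 170 mm outside, 25 mm high, walls and floor 5 mm thick, about 0.8 kg. Origin: centre of its underside.
- tray_in (a point): Centre of the tray's inner floor (5 mm above the table); axes as the tray's.
- bottle: Bystander: amber bottle, 60 mm in diameter, 120 mm tall, upright. Origin: centre of the underside.
- wafer_box: Bystander: white round flat wafer box, 104 mm in diameter, 28 mm high. Origin: centre of the underside.
- objective: Bystander: dark microscope objective, 38 mm in diameter, 56 mm tall, standing. Origin: centre of the underside.
- driver: Bystander: screwdriver 150 mm long, lying on the table along its x.

How it is judged:
On the way, in this order (a step that is already met when the one before it is completed fails the run):
1. the jaw is open by at least 40 mm while the mount still lies in its seat (value of joint jaw above 0.04 m and z of mount in the frame of clamp below 0.03 m and horizontal distance between mount and clamp below 0.03 m and angle between mount's own z axis and vertical below 0.1 rad), for 0.2 s.
2. the mount is lifted out, its underside at least 15 mm above the seat (z of mount in the frame of clamp above 0.04 m), for 0.2 s.
At the end, for the whole second after the job is handed in: The mount rests flat in the tray, collar up (centre within 50 mm of the tray's centre along each tray axis, underside within 5 mm of its floor, tilt under 0.08 rad), the tray level, the jaw still at least 40 mm open, each bystander within 30 mm of its start (value of joint jaw above 0.04 m and x of mount in the frame of tray_in between -0.05 and 0.05 m and y of mount in the frame of tray_in between -0.05 and 0.05 m and z of mount in the frame of tray_in between -0.004 and 0.005 m and angle between each of mount, tray's own z axis and vertical below 0.08 rad and linear speed of mount below 0.02 m/s and distance of each of bottle, wafer_box, objective, driver from where it was at the start of the episode below 0.03 m); the robot touches nothing.
It fails at once if the mount is dropped: it moves faster than 0.6 m/s (a fall of about 2 cm) while the fingers do not hold it (contact force between the fingers and mount below 0.05 N and linear speed of mount above 0.6 m/s).
It fails at once if a bystander is moved by more than 30 mm or tipped (distance of any of bottle, wafer_box, objective, driver from where it was at the start of the episode above 0.03 m or angle between any of bottle, wafer_box, objective's own z axis and vertical above 0.5 rad).
It also fails if it takes over 51 s, if anything falls off the work surface, if the arm or the gripper's body presses on something with over 40 N, if the wrist force passes 120 N, or if a joint passes its speed limit or range.

ROBOT

A 7-joint arm with a two-finger parallel gripper is mounted at the origin on the work surface. World frame = base frame: x ahead of the robot, y to its left, z up, the work surface at z = 0. Lengths are in m, angles in rad, forces in N, time in s.
With the tool pointing down it reaches from about 0.4 to 0.85 m from the base axis. Payload 4.5 kg.
Tool frame: the origin (TCP) lies midway between the tips of the shut fingers; the grasp point (between the pads) lies 19 mm behind it; z points along the fingers, y is the line along which they close (so a half turn about z gives the same grasp; the last joint's range is limited). The gripper opens to 88 mm and grips with 3 to 60 N. Pads are 18 mm wide; open, the fingers measure 123 mm over their backs; the gripper's body (75 mm by 187 mm) begins 45 mm behind the grasp point.
Start: joints at [1.308, 0.689, -0.195, 1.565, 0.157, 0.902, -0.215], TCP at [0.183, -0.598, 0.239] pointing down, gripper open.
Joint ranges: [-3.01, 3.01], [-0.46, 2.08], [-1.47, 1.51], [0.13, 2.56], [-1, 4.14], [0.04, 2.09], [-2.66, 2.66]. Speed limits (rad/s): [2.57, 2.57, 3.14, 3.14, 3.14, 3.14, 3.14].

INTERFACE

Orientations are given as a unit quaternion [x, y, z, w].
In Python, from plant import r gives the robot as it stands.
- The arm moves only by the tool move_arm, never from a script. Its argument "targets" is a list that holds one entry, the list of rows, each a list of 7 numbers: the opening, from 0 (shut) to 1 (fully open), then the shift along the tool's x, y, z in mm, then the turn, a rotation vector about the tool's x, y, z in degrees. In form: [[[claw, dx, dy, dz, ax, ay, az], ...]]. A call has 1 to 10 rows; each row is the pose to reach, as a shift and turn from the pose commanded when the call began, along the tool's axes at that moment; what a row does not reach only later rows make up. A row lasts 1/8 s, in which the tool goes at most 62.5 mm and 10.7 degrees, less where a joint would pass 70% of its speed; a pose out of reach is approached as far as the arm can. A call with a gripper value outside its range is refused whole. The fingers move at their own pace and stop on an object; "newtons" is the grip in N (left out, the last holds). Time passes only in rows, so rows that repeat a pose let the fingers close. It gives the time, the measured TCP pose, the force, the opening and the grip force at its end, in the units of the state.
- r.get_state(): the state, without advancing time (a new reading comes with each control period).
- r.snapshot(name): name is "scene" or "side" or "wrist"; returns the picture (480x640x3 uint8, red, green, blue); there is no depth.
- r.camera_info(name): a dict with "fx", "fy", "cx", "cy" (pixels), "k1" (the pictures are not rectified: a ray, as slopes to the right and down, at radius r is drawn at 1 + k1 r^2 times it, then the intrinsics apply), "R" (3x3) and "t" (3): a world point X has camera coordinates R X + t. Camera axes: x right, y down, z forward; pixel columns grow to the right and rows downward; lengths in m; the calibration is good to about 2 mm. A picture is of the moment at which its call begins: read the wrist's pose just before it. camera_info takes no time and is no camera call; for the wrist camera it gives the pose at the moment of the call.
- r.finish_job(): hands the job in; it is judged then, once.
The state is a dict: "clock": time; "q": joint angles; "qd": joint speeds; "joint_torque": joint torques, N m; "tool_pos": TCP position; "eef_rot": TCP orientation; "contact_force": force on the tool from outside, world axes, zero at the start; "moment": the same for the moment, N m; "opening": opening from 0.0 (shut) to 1.0 (fully open); "finger_force": force on a finger pad.
Only numpy, scipy, OpenCV 4.12 (cv2) and the standard library are available. Lean on these libraries where they do the work, as an engineer would, in place of code of your own. Each camera call takes 0.05 s, during which the arm holds its last target. There are 200 camera calls.

## Working session

There is one attempt and no reset: what is moved stays moved. The work goes in short steps, Python scripts to look and compute and a tool call to move; the robot and the scene stay as the last step left them, time stands still between calls to the robot, and variables do not carry over. Pictures are saved under pics/ and viewed, at most 10 in all, crops included, and the job is handed in when it is done.

Besides the shell and the picture viewer there is one more tool, called after "Request:" by a JSON object that holds its "name" and its "arguments", one argument or row to a line. move_arm: Moves the arm, as the interface text tells. Its arguments: {"type":"object","properties":{"targets":{"type":"array","items":{"type":"array","items":{"type":"array","items":{"type":"number"}}}},"newtons":{"type":"number"}},"required":["targets"]}

```bash
ls; mkdir -p pics
python3 - <<'E'
from plant import r
import cv2
s=r.get_state(); print(s)
for n in("scene","side"):
    im=r.snapshot(n); cv2.imwrite(f"pics/{n}0.png",im[:,:,::-1]); print(r.camera_info(n))
E
```

```text
pics
{'clock': 0.0, 'q': array([ 1.30778283,  0.69000148, -0.19455783,  1.56635202,  0.15730261,
        0.90250315, -0.21508043]), 'qd': array([ 0.00049435,  0.00027577,  0.00114588,  0.00055663,  0.00111957,
        0.00060067, -0.00025045]), 'joint_torque': array([ 3.85677477e-04, -5.27560973e+01, -1.26718931e+00, -1.53426558e+01,
       -5.26505406e-02,  6.55070355e-03,  1.85375693e-04]), 'tool_pos': array([ 0.18258282, -0.59706413,  0.23789811]), 'eef_rot': array([ 9.88997099e-01,  1.47931962e-01, -1.92011261e-04, -9.14536802e-04]), 'contact_force': array([-0.2488748 , -1.78634643, -0.52842671]), 'moment': array([ 0.01501463, -0.01794481, -0.02328098]), 'finger_force': 0.0, 'opening': 0.9998954942459944}
{'fx': 515.0628369570317, 'fy': 515.0628369570317, 'cx': 314.4149330904535, 'cy': 242.25487126387932, 'k1': -0.09320933811148249, 'R': array([[-0.28424741,  0.95874985, -0.00146226],
       [ 0.78217143,  0.2310134 , -0.57865419],
       [-0.55444681, -0.16562469, -0.8155717 ]]), 't': array([ 0.14123662, -0.47164   ,  1.42388551])}
{'fx': 494.2185874425162, 'fy': 494.2185874425162, 'cx': 321.2404493333867, 'cy': 237.8013664521186, 'k1': -0.0503584332818303, 'R': array([[-0.93830083, -0.3452258 , -0.02026582],
       [-0.22561048,  0.65550198, -0.72070595],
       [ 0.26209057, -0.6716668 , -0.69294461]]), 't': array([0.58850913, 0.16568206, 0.71150116])}
```

View pics/scene0.png

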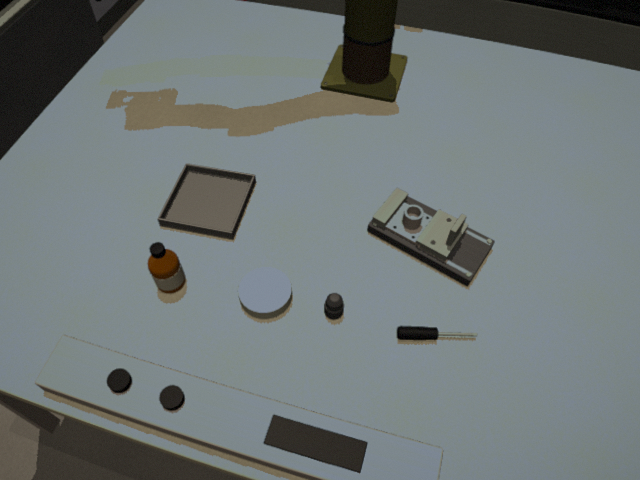

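View pics/side0.png

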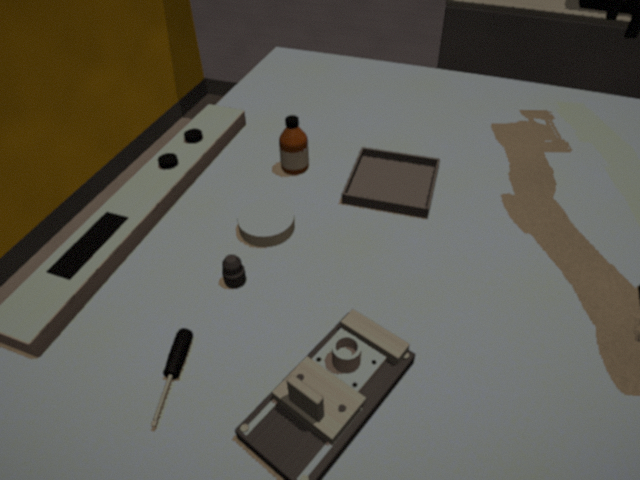

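The scene view shows the clamp (368–493, 190–282), the mount's collar at (413,213), the plate at (457,230), the tray at (160–256, 165–237), and the bystanders in front of them. The side view shows the same layout, with the clamp at (240–414, 312–480). Next I'll enlarge the clamp and fit it.

Run:
```python
import cv2
a=cv2.imread("pics/scene0.png"); b=cv2.imread("pics/side0.png")
g=lambda im:cv2.convertScaleAbs(im,alpha=1.3,beta=10)
cv2.imwrite("pics/c1.png",cv2.resize(g(a[180:290,360:500]),None,fx=5.4,fy=5.4,interpolation=cv2.INTER_CUBIC))
cv2.imwrite("pics/c2.png",cv2.resize(g(b[300:480,230:430]),None,fx=3.3,fy=3.3,interpolation=cv2.INTER_CUBIC))
```

```text
(no output)
```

View pics/c1.png

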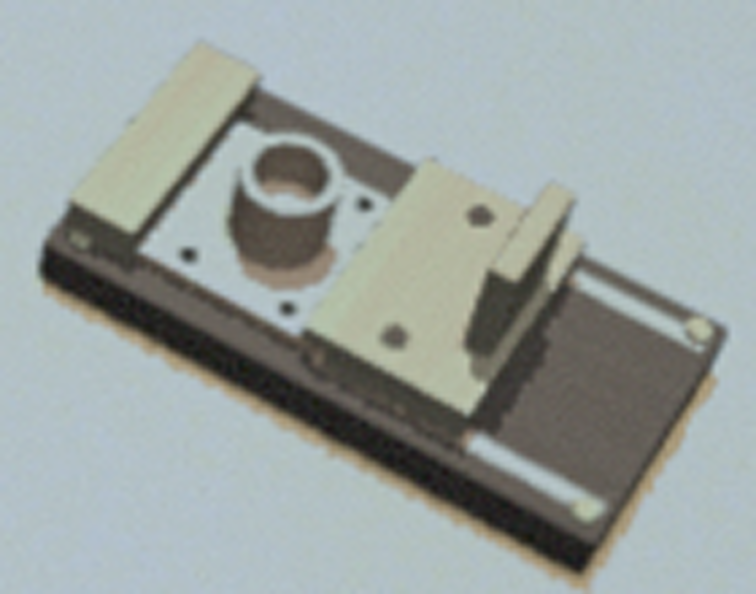

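View pics/c2.png

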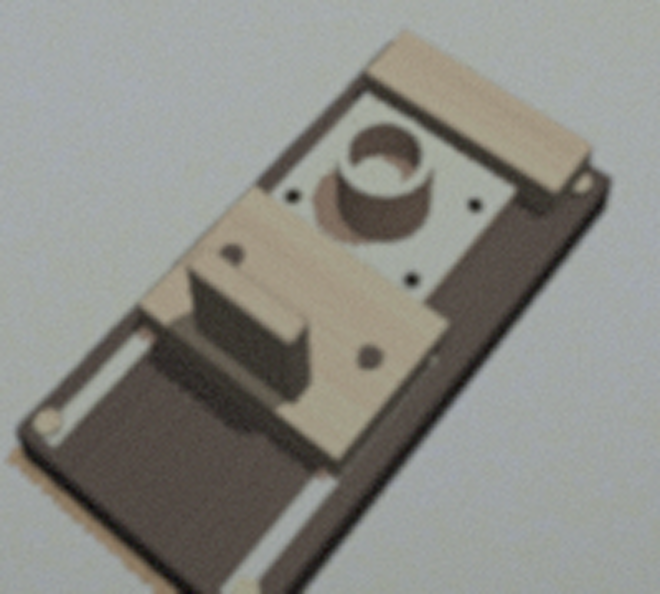

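```bash
cat > fit.py <<'E'
import numpy as np
from scipy.optimize import least_squares
def proj(X,c):
    p=np.asarray(c["R"])@X+np.asarray(c["t"]); s=p[:2]/p[2]; s=s*(1+c["k1"]*(s@s))
    return np.array([c["fx"]*s[0]+c["cx"],c["fy"]*s[1]+c["cy"]])
def ray(uv,c,z):
    f=lambda q:proj(np.array([q[0],q[1],z]),c)-uv
    return least_squares(f,[.6,0]).x
def place(p,x,y,a):
    return np.array([x+np.cos(a)*p[0]-np.sin(a)*p[1],y+np.sin(a)*p[0]+np.cos(a)*p[1],p[2]])
E
python3 - <<'E'
from plant import r
from fit import *
C={n:r.camera_info(n) for n in("scene","side")}
A=lambda u,v:np.array([360+u/5.4,180+v/5.4]); B=lambda u,v:np.array([230+u/3.3,300+v/3.3])
S,D="scene","side"
# (cam,pix,local mm,kind) kind c clamp, j +joint, m mount, h mount hole signs
o=[(S,A(45,245),(60,-75,25),'c'),(S,A(595,545),(60,165,25),'c'),(S,A(725,330),(-60,165,25),'c'),
(S,A(305,330),(50,31,45),'j'),(S,A(427,160),(-50,31,45),'j'),(S,A(470,415),(50,101,45),'j'),(S,A(580,240),(-50,101,45),'j'),
(S,A(490,270),(25,84,95),'j'),(S,A(555,183),(-25,84,95),'j'),(S,A(575,195),(-25,96,95),'j'),(S,A(515,282),(25,96,95),'j'),
(D,B(258,187),(50,31,45),'j'),(D,B(448,322),(-50,31,45),'j'),(D,B(140,305),(50,101,45),'j'),(D,B(335,465),(-50,101,45),'j'),
(D,B(308,325),(-25,84,95),'j'),(D,B(298,342),(-25,96,95),'j'),(D,B(190,265),(25,96,95),'j'),
(D,B(22,432),(60,165,25),'c'),(D,B(608,180),(-60,-75,25),'c'),
(S,A(291,174),(0,0,68),'m'),(D,B(384,160),(0,0,68),'m'),
(S,A(240,122),(-40,-40,33),'m'),(S,A(140,250),(40,-40,33),'m'),(D,B(368,95),(40,-40,33),'m'),(D,B(515,188),(-40,-40,33),'m'),
(S,A(364,204),(-1,1,33),'h'),(S,A(188,254),(1,-1,33),'h'),(S,A(288,308),(1,1,33),'h'),
(D,B(293,196),(1,1,33),'h'),(D,B(475,204),(-1,-1,33),'h'),(D,B(412,279),(-1,1,33),'h')]
def res(q,flat=True):
    out=[]
    for cam,px,p,k in o:
        p=np.array(p,float)
        if k=='h': p[:2]*=q[7]*1000
        if k=='j': p[1]+=q[3]*1000
        P=place(p/1000,*(q[:3] if k in'cj' else q[4:7]))
        out.append(proj(P,C[cam])-px)
    return np.ravel(out)
f=least_squares(res,[.5,.15,-.4,.002,.5,.15,-.4,.03],loss='soft_l1')
print(np.round(f.x,4)); print(np.round(res(f.x).reshape(-1,2),1).tolist())
for z,l in((.025,[(188,166),(256,176),(235,237),(160,225)]),):
    P=np.array([ray(np.array(u),C[S],z) for u in l]); print(P.round(3),P.mean(0),np.linalg.norm(np.diff(P,axis=0),axis=1))
for z,l in((.025,[(364,150),(440,158),(429,217),(343,205)]),):
    P=np.array([ray(np.array(u),C[D],z) for u in l]); print(P.round(3),P.mean(0))
print("bottle",ray((157,248),C[S],.12),"wafer",ray((265,288),C[S],.028),"obj",ray((334,297),C[S],.056),"drv",ray((398,333),C[S],.01))
E
```

```text
[ 0.5033  0.2197 -0.3332  0.0017  0.51    0.217  -0.3356  0.0264]
[[-0.4, -0.8], [0.8, 0.2], [1.5, -0.4], [-0.0, -1.1], [0.2, -0.9], [0.2, -0.1], [1.7, -0.4], [-0.0, -0.6], [-0.8, -0.9], [1.0, -0.4], [0.9, 0.0], [-1.6, -1.1], [0.8, 0.2], [-1.2, -0.3], [0.7, -1.1], [1.0, -1.4], [-2.6, 0.9], [-2.1, -0.0], [-3.7, -0.4], [2.1, -0.9], [0.3, -0.2], [0.3, -2.0], [0.2, -0.6], [-0.4, -0.4], [-0.4, -1.5], [0.8, -0.1], [1.2, 2.4], [-0.4, -2.4], [3.1, -0.5], [0.5, 4.1], [-0.8, -3.6], [-4.9, 0.7]]
[[ 0.487 -0.309]
 [ 0.472 -0.146]
 [ 0.645 -0.128]
 [ 0.661 -0.294]] [ 0.56636725 -0.2189368 ] [0.1637616  0.17399113 0.16644718]
[[ 0.637 -0.293]
 [ 0.478 -0.316]
 [ 0.463 -0.124]
 [ 0.622 -0.105]] [ 0.54979806 -0.2096394 ]
bottle [ 0.77010234 -0.21966796] wafer [ 0.74430914 -0.02609509] obj [0.74101178 0.11015262] drv [0.7562528  0.23973194]
```

```bash
cat >> fit.py <<'E'
from scipy.spatial.transform import Rotation as Ro
def rel(s,P,yaw=None):
    """world TCP target P, tool-x heading yaw -> mm shift, deg turn in present tool frame"""
    R=Ro.from_quat(s["eef_rot"]); d=R.inv().apply(np.array(P)-s["tool_pos"])*1000
    t=[0,0,0]
    if yaw is not None:
        T=Ro.from_quat([np.cos(yaw/2),np.sin(yaw/2),0,0]); t=np.degrees((R.inv()*T).as_rotvec())
    return np.round(d,1),np.round(t,1)
E
python3 - <<'E'
from plant import r
from fit import *
s=r.get_state()
for P in([.42,-.33,.24],[.5,0,.24],[.5206,.2698,.16]): print(rel(s,P,1.2375))
E
```

```text
(array([ 305.2, -186. ,   -1.7]), array([ -0.1,  -0. , -53.9]))
(array([ 478.2, -478.2,   -1.3]), array([ -0.1,  -0. , -53.9]))
(array([ 576.9, -730. ,   79.1]), array([ -0.1,  -0. , -53.9]))
```

Request:
{"name": "move_arm", "arguments": {
  "targets": [
    [[0,50,-31,0,0,0,-9],[0,102,-62,0,0,0,-18],[0,153,-93,0,0,0,-27],[0,204,-124,0,0,0,-36],[0,255,-155,0,0,0,-45],[0,305,-190,0,0,0,-54],[0,340,-240,0,0,0,-54],[0,370,-290,0,0,0,-54],[0,400,-345,0,0,0,-54],[0,430,-395,0,0,0,-54]]
  ]
}}

```text
clock: 1.35
tool_pos: [0.4784, -0.0922, 0.2386]
eef_rot: [0.814, 0.581, -0.0, -0.0]
contact_force: [0.3, 0.3, -0.2]
opening: 0.007
finger_force: 0.0
```

Run:
```python
from plant import r
from fit import *
s=r.get_state(); print(s["clock"],s["tool_pos"],s["q"].round(2))
for P in([.5,0,.24],[.5206,.2698,.16],[.5206,.2698,.059]): print(rel(s,P,1.2375))
```

```text
1.35 [ 0.47844349 -0.09216026  0.23856116] [ 0.37  0.53 -0.42  1.96  0.32  0.71 -0.58]
(array([94.2, -9.6, -1.4]), array([-0. ,  0. ,  0.1]))
(array([356. , -77.8,  78.6]), array([-0. ,  0. ,  0.1]))
(array([356. , -77.8, 179.6]), array([-0. ,  0. ,  0.1]))
```

Request:
{"name": "move_arm", "arguments": {
  "targets": [
    [[0,50,-11,0,0,0,0],[0,105,-23,0,0,0,0],[0,160,-35,10,0,0,0],[0,215,-47,25,0,0,0],[0,270,-59,45,0,0,0],[0,320,-70,65,0,0,0],[0,356,-78,79,0,0,0],[0,356,-78,79,0,0,0]]
  ]
}}

```text
clock: 2.35
tool_pos: [0.519, 0.2717, 0.1583]
eef_rot: [0.812, 0.583, -0.0, -0.001]
contact_force: [-0.8, -1.1, -0.4]
opening: 0.003
finger_force: 0.0
```

Run:
```python
from plant import r
from fit import *
import cv2
s=r.get_state(); print(s["clock"],s["tool_pos"])
print(rel(s,[.5206,.2698,.059],1.2375))
a=r.snapshot("side")[180:480,130:530]
w=r.snapshot("wrist")
cv2.imwrite("pics/h1.png",np.hstack([cv2.resize(a,(440,330)),cv2.resize(w,(352,264)) if 0 else cv2.copyMakeBorder(cv2.resize(w,(352,264)),0,66,0,0,0)])[:,:,::-1])
```

```text
2.35 [0.51901117 0.27170148 0.15829073]
(array([-1.4,  2.4, 99.3]), array([-0.2, -0. ,  0.4]))
```

View pics/h1.png

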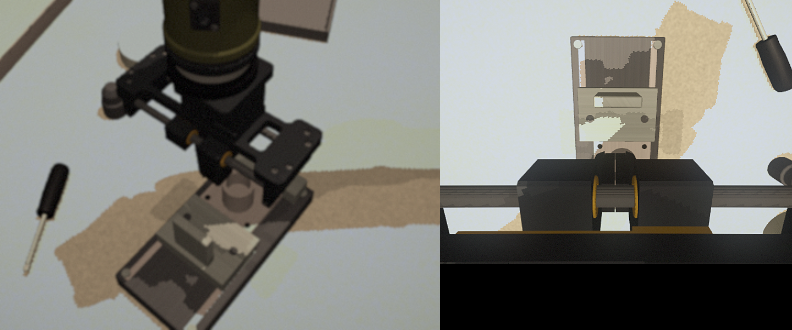

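The wrist view shows the tool square to the clamp: plate top at about (617,100), collar edge at (615,152), and the closed fingers over the gap between them. Going down into the gap.

Request:
{"name": "move_arm", "arguments": {
  "targets": [
    [[0,-1,2,25,0,0,0],[0,-1,2,50,0,0,0],[0,-1,2,75,0,0,0],[0,-1,2,90,0,0,0],[0,-1,2,98,0,0,0],[0,-1,2,98,0,0,0]]
  ]
}}

```text
clock: 3.2
tool_pos: [0.5223, 0.2658, 0.0618]
eef_rot: [0.814, 0.581, -0.0, 0.0]
contact_force: [0.2, -0.0, -0.6]
opening: 0.004
finger_force: 0.0
```

Request:
{"name": "move_arm", "arguments": {
  "targets": [
    [[0,8,0,0,0,0,0],[0,16,0,0,0,0,0],[0,22,0,0,0,0,0],[0,28,0,0,0,0,0],[0,34,0,0,0,0,0],[0,40,0,0,0,0,0],[0,46,0,0,0,0,0],[0,52,0,0,0,0,0],[0,58,0,0,0,0,0],[0,58,0,0,0,0,0]]
  ]
}}

```text
clock: 4.45
tool_pos: [0.5407, 0.3197, 0.0614]
eef_rot: [0.814, 0.581, -0.001, 0.001]
contact_force: [-1.0, -3.2, 2.5]
opening: 0.005
finger_force: 2.1
```

Request:
{"name": "move_arm", "arguments": {
  "targets": [
    [[0,5,0,0,0,0,0],[0,10,0,0,0,0,0],[0,14,0,0,0,0,0],[0,17,0,0,0,0,0],[0,19,0,0,0,0,0],[0,19,0,0,0,0,0]]
  ]
}}

```text
clock: 5.2
tool_pos: [0.5459, 0.3345, 0.0614]
eef_rot: [0.815, 0.58, -0.004, 0.002]
contact_force: [-4.4, -9.0, 6.9]
opening: 0.007
finger_force: 5.1
```

Request:
{"name": "move_arm", "arguments": {
  "targets": [
    [[0,3,0,0,0,0,0],[0,6,0,0,0,0,0],[0,6,0,0,0,0,0]]
  ]
}}

```text
clock: 5.58
tool_pos: [0.5458, 0.3343, 0.061]
eef_rot: [0.815, 0.579, -0.009, 0.005]
contact_force: [-10.8, -19.2, 14.5]
opening: 0.006
finger_force: 10.4
```

End stop reached: the force rose without any motion. Backing off, rising and checking.

Request:
{"name": "move_arm", "arguments": {
  "targets": [
    [[0,-8,0,0,0,0,0],[0,-28,0,0,0,0,0],[0,-30,0,-20,0,0,0],[0.5,-30,0,-60,0,0,0],[1,-60,0,-110,0,0,0],[1,-110,0,-140,0,0,0],[1,-160,0,-160,0,0,0],[1,-170,0,-160,0,0,0],[1,-170,0,-160,0,0,0]]
  ]
}}

```text
clock: 6.7
tool_pos: [0.4946, 0.1851, 0.2227]
eef_rot: [0.814, 0.581, 0.002, -0.0]
contact_force: [-0.6, 0.6, -0.6]
opening: 0.66
finger_force: 0.0
```

Run:
```python
from plant import r
from fit import *
import cv2
s=r.get_state(); print(s["clock"],s["tool_pos"])
print(r.camera_info("wrist"))
w=r.snapshot("wrist")
a=r.snapshot("scene")[180:290,360:500]; b=r.snapshot("side")[300:480,230:430]
cv2.imwrite("pics/w2.png",w[:,:,::-1])
cv2.imwrite("pics/h2.png",np.hstack([cv2.resize(a,(420,330)),cv2.resize(b,(367,330))])[:,:,::-1])
```

```text
6.7 [0.49464487 0.1850544  0.2227057 ]
{'fx': 375.12434449955543, 'fy': 375.12434449955543, 'cx': 318.17705573908506, 'cy': 235.57323307220116, 'k1': 0.006652237600817455, 'R': array([[ 0.94547196, -0.3257003 ,  0.00144254],
       [-0.31505415, -0.91342612,  0.25766957],
       [-0.0826054 , -0.24407383, -0.96623202]]), 't': array([-0.40712044,  0.29510739,  0.45908547])}
```

View pics/w2.png

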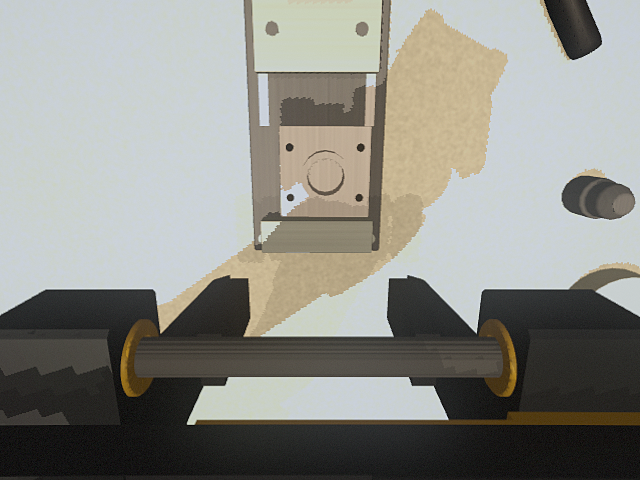

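View pics/h2.png

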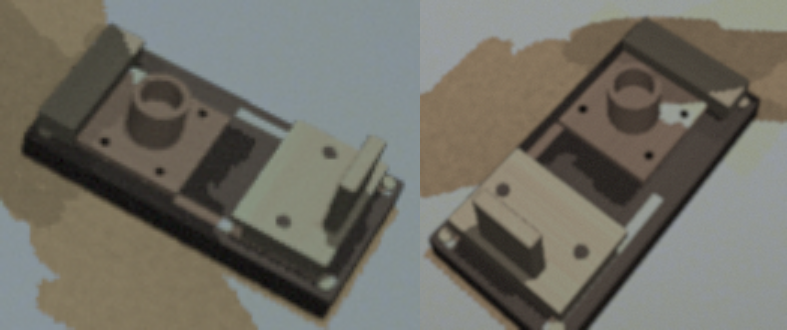

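The jaw is fully open at its stop and the mount is flat in its seat. In the wrist view the holes are at (289,147), (361,147), (290,198), (359,198), and the collar is at (325,173). Locating the mount from this view.

Run:
```python
from plant import r
from fit import *
s=r.get_state(); c=r.camera_info("wrist"); print(s["tool_pos"])
H=np.array([ray(u,c,.033) for u in((289,147),(361,147),(290,198),(359,198))]); print(H.round(4),H.mean(0))
print("flange",[ray(u,c,.033).round(4) for u in((279,126),(373,126),(280,217),(369,217))])
print("collar",ray((325,173),c,.068), "yaw",np.arctan2(*(H[1]-H[0])[::-1]),np.arctan2(*(H[3]-H[2])[::-1]))
```

```text
[0.49421018 0.18631586 0.22158748]
[[0.4883 0.2492]
 [0.5473 0.229 ]
 [0.4739 0.207 ]
 [0.5324 0.187 ]] [0.51046228 0.21804301]
flange [array([0.4862, 0.2683]), array([0.5621, 0.2423]), array([0.4593, 0.1936]), array([0.5359, 0.1674])]
collar [0.51116977 0.22132543] yaw -0.32940876756377063 -0.3293307946658291
```

Run:
```python
from plant import r
from fit import *
s=r.get_state()
for z in(.1,.038): print(rel(s,[.5102,.2177,z],1.2385))
```

```text
(array([ 34.6,   5. , 121.7]), array([-0. , -0.1,  0.2]))
(array([ 34.5,   5. , 183.7]), array([-0. , -0.1,  0.2]))
```

Request:
{"name": "move_arm", "arguments": {
  "targets": [
    [[1,20,3,30,0,0,0],[1,34,5,70,0,0,0],[1,34,5,110,0,0,0],[1,34,5,140,0,0,0],[1,34,5,165,0,0,0],[1,34,5,180,0,0,0],[1,34,5,182,0,0,0],[1,34,5,182,0,0,0]]
  ]
}}

```text
clock: 7.85
tool_pos: [0.5101, 0.215, 0.0401]
eef_rot: [0.814, 0.581, 0.001, 0.0]
contact_force: [0.2, 0.7, 0.0]
opening: 1.001
finger_force: 0.0
```

Request:
{"name": "move_arm", "arguments": {
  "targets": [
    [[1,2,0,1,0,0,0],[0.5,2,0,1,0,0,0],[0.3,2,0,1,0,0,0],[0.2,2,0,1,0,0,0],[0.2,2,0,1,0,0,0],[0.2,2,0,1,0,0,0],[0.2,2,0,1,0,0,0],[0.2,2,0,1,0,0,0]]
  ],
  "newtons": 30
}}

```text
clock: 8.85
tool_pos: [0.5105, 0.2163, 0.0387]
eef_rot: [0.814, 0.581, 0.0, 0.0]
contact_force: [0.9, -0.7, -0.4]
opening: 0.443
finger_force: 30.0
```

Request:
{"name": "move_arm", "arguments": {
  "targets": [
    [[0.2,0,0,-5,0,0,0],[0.2,0,0,-15,0,0,0],[0.2,0,0,-30,0,0,0],[0.2,0,0,-50,0,0,0],[0.2,0,0,-75,0,0,0],[0.2,0,0,-100,0,0,0],[0.2,0,0,-125,0,0,0],[0.2,0,0,-150,0,0,0],[0.2,0,0,-165,0,0,0],[0.2,0,0,-165,0,0,0]]
  ]
}}

```text
clock: 10.1
tool_pos: [0.5108, 0.2166, 0.2049]
eef_rot: [0.814, 0.581, 0.001, 0.0]
contact_force: [1.1, -0.2, -1.7]
opening: 0.45
finger_force: 30.0
```

Run:
```python
from plant import r
from fit import *
s=r.get_state(); print(s["tool_pos"],s["q"].round(2))
# mount yaw = toolx heading-90deg ; align to tray yaw .09 mod 90 -> heading 1.66 or .09
for yaw in(1.66,):
  for P in([.56,0,.2],[.564,-.217,.2]): print(yaw,rel(s,P,yaw))
```

```text
[0.51079026 0.21661594 0.20493836] [-0.27  0.66 -0.36  1.81  0.33  0.73 -1.14]
1.66 (array([-188.8,  117.1,    4.8]), array([  0.1,  -0.1, -24.1]))
1.66 (array([-392.7,  191.5,    4.6]), array([  0.1,  -0.1, -24.1]))
```

Request:
{"name": "move_arm", "arguments": {
  "targets": [
    [[0.2,-15,8,0,0,0,-2],[0.2,-45,26,0,0,0,-6],[0.2,-85,50,0,0,0,-11],[0.2,-130,78,0,0,0,-16],[0.2,-175,105,0,0,0,-21],[0.2,-220,128,0,0,0,-24],[0.2,-265,147,0,0,0,-24],[0.2,-310,163,0,0,0,-24],[0.2,-350,177,0,0,0,-24],[0.2,-378,186,0,0,0,-24]]
  ]
}}

```text
clock: 11.35
tool_pos: [0.5618, -0.2044, 0.2022]
eef_rot: [0.676, 0.736, -0.001, -0.001]
contact_force: [-0.1, 1.0, -2.3]
opening: 0.444
finger_force: 30.0
```

Run:
```python
from plant import r
from fit import *
import cv2
s=r.get_state(); print(s["tool_pos"],s["finger_force"],s["opening"])
print(rel(s,[.564,-.217,.06],1.66))
a=r.snapshot("scene")[120:280,130:330]; b=r.snapshot("side")[100:260,310:510]
cv2.imwrite("pics/h3.png",np.hstack([cv2.resize(a,(400,320)),cv2.resize(b,(400,320))])[:,:,::-1])
# refine tray from clean start pictures: corners by rect fit on dark rim+floor
for n,(x0,y0,x1,y1) in(("scene0",(150,155,268,243)),("side0",(335,143,448,222))):
    im=cv2.imread(f"pics/{n}.png")[y0:y1,x0:x1]; g=cv2.cvtColor(im,cv2.COLOR_BGR2GRAY)
    _,m=cv2.threshold(g,0,255,cv2.THRESH_BINARY_INV+cv2.THRESH_OTSU)
    k=max(cv2.findContours(m,cv2.RETR_EXTERNAL,cv2.CHAIN_APPROX_NONE)[0],key=cv2.contourArea)
    h=cv2.approxPolyDP(cv2.convexHull(k),5,True)[:,0]+[x0,y0]; print(n,h.tolist())
    c=r.camera_info(n[:-1]); print(np.round([ray(u.astype(float),c,.025) for u in h],3).tolist())
```

```text
[ 0.56184555 -0.20436927  0.20222448] 30.000659096986055 0.444126934216697
(array([-12.7,   1.5, 142.2]), array([-0.2,  0. , -0.3]))
scene0 [[186, 165], [254, 176], [233, 239], [160, 225]]
[[0.485, -0.315], [0.473, -0.15], [0.651, -0.13], [0.661, -0.294]]
side0 [[363, 147], [439, 159], [427, 218], [340, 202]]
[[0.642, -0.304], [0.479, -0.312], [0.466, -0.12], [0.63, -0.112]]
```

View pics/h3.png

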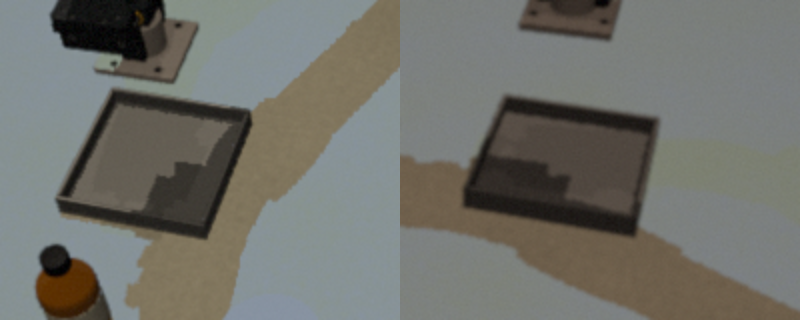

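The mount hangs level over the far side of the tray. The top-rim corners in these crops are clearer than my first picks, so I'll refit the tray with them.

Run:
```python
from plant import r
from fit import *
o=[("scene",(186.5,165),(-1,-1)),("scene",(255,176),(-1,1)),("scene",(235,232.5),(1,1)),("scene",(160,220),(1,-1)),
("side",(362.5,148.5),(1,-1)),("side",(438.5,160),(-1,-1)),("side",(429,210),(-1,1)),("side",(343.5,194),(1,1))]
C={n:r.camera_info(n) for n in("scene","side")}
f=least_squares(lambda q:np.ravel([proj(place((.085*a,.085*b,.025),*q),C[n])-u for n,u,(a,b) in o]),[.56,-.22,.08])
print(f.x,f.fun.round(1))
s=r.get_state(); print(rel(s,[f.x[0],f.x[1],.06],np.pi/2+f.x[2]))
```

```text
[ 0.55676582 -0.22376332  0.07630886] [ 0.5 -2.   2.1 -2.1 -0.2  0.2 -0.7 -0.6 -2.3 -1.5  1.  -1.8  0.9 -0.6
 -2.5  0.9]
(array([-16. ,  -5.4, 142. ]), array([-0.2,  0.1,  0.2]))
```

Request:
{"name": "move_arm", "arguments": {
  "targets": [
    [[0.2,-16,-5,10,0,0,0],[0.2,-19,-5,40,0,0,0],[0.2,-19,-5,75,0,0,0],[0.2,-19,-5,110,0,0,0],[0.2,-19,-5,140,0,0,0],[0.2,-19,-5,158,0,0,0],[0.2,-19,-5,168,0,0,0],[0.2,-19,-5,172,0,0,0],[0.2,-19,-5,172,0,0,0]]
  ]
}}

```text
clock: 12.58
tool_pos: [0.5602, -0.2211, 0.0322]
eef_rot: [0.676, 0.737, 0.0, 0.0]
contact_force: [0.2, 0.3, -1.6]
opening: 0.447
finger_force: 30.0
```

Run:
```python
from plant import r
from fit import *
s=r.get_state(); print(s["clock"],s["tool_pos"],s["contact_force"],Ro.from_quat(s["eef_rot"]).as_matrix()[:,2])
print(rel(s,[.5568,-.2238,.019],np.pi/2+.076))
```

```text
12.575 [ 0.56024698 -0.22106158  0.0322496 ] [ 0.15720042  0.27022285 -1.64998025] [ 9.79489354e-04 -3.34812154e-04 -9.99999464e-01]
(array([-2.4, -3.7, 13.2]), array([0.1, 0. , 0.7]))
```

Request:
{"name": "move_arm", "arguments": {
  "targets": [
    [[0.2,-1,-2,3,0,0,0],[0.2,-2,-3,6,0,0,0],[0.2,-2,-3,8,0,0,0],[0.2,-2,-3,10,0,0,0],[0.2,-2,-3,11,0,0,0],[0.2,-2,-3,12,0,0,0],[0.2,-2,-3,12,0,0,0],[0.2,-2,-3,12,0,0,0]]
  ]
}}

```text
clock: 13.58
tool_pos: [0.5571, -0.2232, 0.0198]
eef_rot: [0.676, 0.737, 0.0, 0.0]
contact_force: [-0.3, 0.8, -1.2]
opening: 0.452
finger_force: 30.0
```

Request:
{"name": "move_arm", "arguments": {
  "targets": [
    [[0.2,0,0,1,0,0,0],[0.2,0,0,2,0,0,0],[0.2,0,0,2,0,0,0],[0.2,0,0,2,0,0,0]]
  ]
}}

```text
clock: 14.08
tool_pos: [0.5571, -0.2233, 0.0187]
eef_rot: [0.676, 0.737, -0.0, 0.0]
contact_force: [-1.9, 1.0, 5.5]
opening: 0.448
finger_force: 30.0
```

Contact: the force on the tool has swung from -1.2 to +5.5 N. Releasing slowly, then retreating straight up.

Request:
{"name": "move_arm", "arguments": {
  "targets": [
    [[0.42,0,0,2,0,0,0],[0.5,0,0,2,0,0,0],[0.7,0,0,2,0,0,0],[0.9,0,0,2,0,0,0],[0.9,0,0,2,0,0,0],[0.9,0,0,-5,0,0,0],[0.9,0,0,-30,0,0,0],[0.9,0,0,-80,0,0,0],[0.9,0,0,-140,0,0,0],[0.9,0,0,-200,0,0,0]]
  ],
  "newtons": 5
}}

```text
clock: 15.32
tool_pos: [0.5567, -0.2231, 0.22]
eef_rot: [0.675, 0.737, 0.0, 0.0]
contact_force: [1.8, 0.5, 0.3]
opening: 0.897
finger_force: 0.0
```

Request:
{"name": "move_arm", "arguments": {
  "targets": [
    [[0.9,40,0,0,0,0,0],[0.9,90,0,0,0,0,0],[0.9,140,0,0,0,0,0],[0.9,140,0,0,0,0,0]]
  ]
}}

```text
clock: 15.82
tool_pos: [0.5447, -0.0782, 0.2189]
eef_rot: [0.672, 0.74, 0.001, -0.0]
contact_force: [-0.5, -1.1, 0.2]
opening: 0.899
finger_force: 0.0
```

Run:
```python
from plant import r
from fit import *
import cv2
print(r.get_state()["tool_pos"])
A=r.snapshot("scene"); B=r.snapshot("side")
cv2.imwrite("pics/h4.png",np.vstack([np.hstack([cv2.resize(A[120:280,130:330],(400,320)),cv2.resize(B[100:260,310:510],(400,320))]),np.hstack([cv2.resize(A[160:360,130:510],(400,210)),cv2.resize(B[:,100:],(400,210))])])[:,:,::-1])
```

```text
[ 0.54467363 -0.07824237  0.21886277]
```

View pics/h4.png

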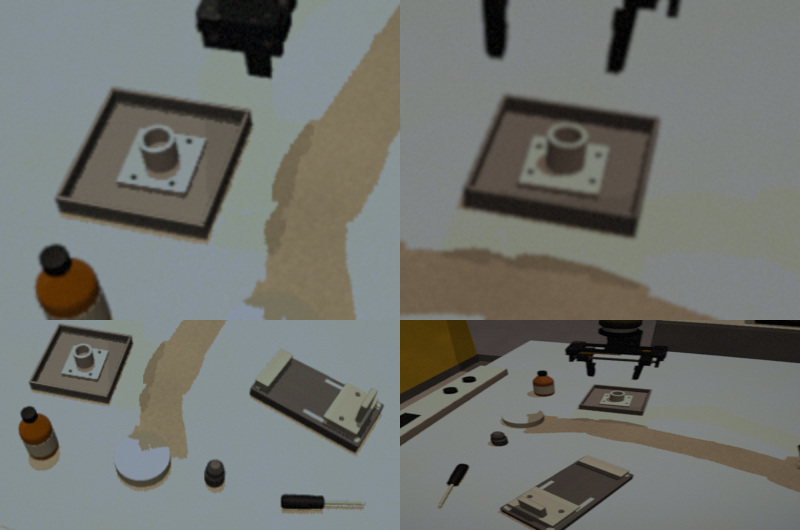

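The mount lies flat and centred in the tray with its collar up, the jaw is open, and the bystanders look undisturbed. Handing in.

```bash
python3 -c "
from plant import r
print(r.finish_job())"
```

```text
the job is handed in; nothing more can be done
None
```

The job is handed in (no verdict was returned): the jaw is fully open, the lens mount lies flat and centred in the tray with its collar up, and the last pictures show the bystanders undisturbed.

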